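# Slide a coaster pack out onto a narrow display ledge

## Task

Change the display on the narrow wooden ledge. First lift the small gift box off the ledge and put it flat inside the shallow grey tray. Then, keeping it flat on the wood all the way (slide it, do not lift it), push the round coaster pack from the broad deck out along the ledge until it stands centred on the ledge, midway between the two brass strips; leave everything else where it is, including the bangle that lies on the deck.

Things in the scene. Friction and masses are not known exactly. Their poses are not given: they have to be found in the camera images.
- deck: Broad wooden deck of the display stand, fixed. Board 148 mm (its x) by 200 mm (its y), flat top 50 mm above the table. Origin at the table, under the board's centre. The ledge adjoins one of its two long (200 mm) sides, in the deck's +x or -x direction: look which.
- ledge: Narrow wooden ledge, fixed: a slat 148 mm long (its x) and only 44 mm wide (its y), its top level with the deck's top (50 mm above the table), in line with the deck's centre and joined to it with a 2 mm seam. Origin at the table, under the slat's centre. A brass strip 5 mm wide is let in flush across the slat 61 mm either side of its centre. Its two feet are 90 mm wide (y), 8 mm high.
- ledge_mid (a point): Centre of the ledge's top surface, midway between the brass strips: where the centre of the coaster pack's underside must come. Axes as the ledge: x along it, y across.
- tray: Shallow grey open tray on the table, fixed, 114 x 114 mm outside, 14 mm high, walls and floor 4 mm thick, behind the glass jar and in front of the notepad rack (a sloping stand up to 240 mm high whose foot begins 60 to 70 mm beyond the tray's centre). Origin: centre of its underside.
- gift_box: Small square gift box with an overhanging lid and a pale band, loose, about 30 g. Body 62 x 62 mm, lid 66 x 66 mm from 22 mm up to the top at 35 mm. It starts standing on the ledge, any yaw. Origin: centre of its underside, z up, x and y square to its sides.
- coaster_pack: Round shrink-wrapped pack of coasters, loose, about 120 g: a solid flat disc 95 mm in diameter (the crumpled wrap looks up to 105) and 41 mm high, too wide to grasp. It starts lying flat on one half of the deck, in y. Origin: centre of its underside, z up.
- bangle: Ring-shaped bangle 55 mm across and 7 mm thick, loose, lying on the other half of the deck. Leave it. Origin: centre of its underside.
- other_box: A second, slightly larger gift box (70 x 70 x 35 mm), loose, on the table on the robot's side of the fern planter. Leave it. Origin: centre of its underside.
- tape: Roll of brown tape 104 mm across, 25 mm high, loose, flat on the table. Leave it. Origin: centre of its underside.
- opener: Bottle opener with wooden handle, 140 mm long (its y), 12 mm high, loose on the table behind the deck and ledge, at the foot of the notepad rack. Leave it. Origin: centre of its underside.
- cups: Stack of cups in a tied clear bag, about 95 mm across, 358 mm high, loose, at the front right of the table, on the robot's side of the planter. Leave it. Origin: centre of its underside.
- spare_pack: A second coaster pack like the first, loose, on the table on the robot's side of the glass jar. Leave it. Origin: centre of its underside.
- glass_jar: Round glass jar, fixed, about 172 mm in diameter and 185 mm high without the thin look-only hoop above it. Origin: centre of its underside.
- fern_planter: Wicker planter with a fern, fixed, about 230 mm in diameter, basket 250 mm high; the fern above spreads wider. Origin: centre of its underside, roughly.
- art_prints: Row of upright framed prints on wooden easels, fixed, about 350 mm high, at the right end of the table (all of it more than 0.4 m to the robot's right), beside the arm's starting place. Draw the arm back before swinging it to the left.

How it is judged:
On the way, in this order (a step that is already met when the one before it is completed fails the run):
1. the gift box stands flat in the tray, released (x of gift_box in the frame of tray between -0.026 and 0.026 m and y of gift_box in the frame of tray between -0.026 and 0.026 m and z of gift_box in the frame of tray below 0.009 m and angle between gift_box's own z axis and vertical below 0.1 rad and linear speed of gift_box below 0.02 m/s and contact force between the fingers and gift_box below 0.1 N), for 0.2 s.
2. the coaster pack stands centred on the ledge (x of coaster_pack in the frame of ledge_mid between -0.012 and 0.012 m and y of coaster_pack in the frame of ledge_mid between -0.012 and 0.012 m and z of coaster_pack in the frame of ledge_mid between -0.005 and 0.005 m and angle between coaster_pack's own z axis and vertical below 0.08 rad and linear speed of coaster_pack below 0.01 m/s), for 0.2 s.
At the end, for the whole second after the job is handed in: The gift box rests flat in the tray (centre within 26 mm of the tray's centre along each tray axis, tilt under 0.1 rad); the coaster pack rests flat on the ledge top, centre within 12 mm of its middle along and across, height within 5 mm, tilt under 0.08 rad; both at rest (all of step 2 and x of gift_box in the frame of tray between -0.026 and 0.026 m and y of gift_box in the frame of tray between -0.026 and 0.026 m and z of gift_box in the frame of tray below 0.009 m and angle between gift_box's own z axis and vertical below 0.1 rad and linear speed of gift_box below 0.02 m/s); the robot touches nothing.
It fails at once if the coaster pack is lifted more than 12 mm off the wood (z of coaster_pack in the frame of ledge_mid above 0.012 m).
It fails at once if the coaster pack drops off the stand or tips by more than 0.35 rad (z of coaster_pack in the frame of ledge_mid below -0.02 m or angle between coaster_pack's own z axis and vertical above 0.35 rad).
It fails at once if the bangle on the deck is moved by more than 25 mm (distance of bangle from where it was at the start of the episode above 0.025 m).
It fails at once if another thing on the table is moved by more than 25 mm (distance of any of other_box, tape, opener, cups, spare_pack from where it was at the start of the episode above 0.025 m).
It also fails if it takes over 67 s, if anything falls off the work surface, if the arm or the gripper's body presses on something with over 40 N, if the wrist force passes 120 N, or if a joint passes its speed limit or range.

## Robot

A 7-joint arm with a two-finger parallel gripper is mounted at the origin on a cart in front of the work surface, level with it; the furniture and walls round the work are solid. World frame = base frame: x ahead of the robot, y to its left, z up, the work surface at z = 0. Lengths are in m, angles in rad, forces in N, time in s.
With the tool pointing down it reaches from about 0.425 to 0.925 m from the base axis. Payload 6.8 kg.
Tool frame: the origin (TCP) lies on the centre line of the jaws, within the pads' length; the fingertips stand 25 mm ahead of it and the grasp point (between the pads) lies 6 mm ahead of it; z points along the fingers, y is the line along which they close (so a half turn about z gives the same grasp; the last joint's range is limited). The gripper opens to 85 mm and grips with 20 to 120 N. Pads are 22 mm wide; open, the fingers measure 114 mm over their backs; the gripper's body (76 mm by 85 mm) begins 54 mm behind the grasp point. The pads swing forward as they close: fully open they stand 13 mm farther back than shut.
Start: joints at [-1.255, 0.477, 0.022, 1.555, -0.011, 1.109, -0.083], TCP at [0.278, 0.615, 0.256] pointing down, gripper open.
Joint ranges: [-2.96, 2.96], [-0.34, 2.1], [-1.41, 1.46], [0.24, 2.44], [-1.37, 4.51], [0.17, 1.92], [-2.96, 2.96]. Speed limits (rad/s): [2.39, 2.39, 3.14, 3.14, 3.14, 3.14, 3.14].

## Interface

Orientations are given as a rotation vector (axis times angle).
In Python, from bench import status, imaging, workorder gives the robot as it stands.
- The arm moves only by the tool send_rows, never from a script. Its argument "steps" is a list of rows, each an object of numbers: "dx", "dy", "dz": the shift along the tool's x, y, z in cm; "yaw": the turn about the tool's z in degrees; "gripper": the opening, from 0 (shut) to 1 (fully open). A call has 1 to 5 rows; each row is the pose to reach, as a shift and turn from the pose commanded when the call began, along the tool's axes at that moment; what a row does not reach only later rows make up. A row lasts 1/8 s, in which the tool goes at most 62.5 mm and 10.7 degrees, less where a joint would pass 70% of its speed; a pose out of reach is approached as far as the arm can. A call with a gripper value outside its range is refused whole. The fingers move at their own pace and stop on an object; "force" is the grip in N (left out, the last holds). Time passes only in rows, so rows that repeat a pose let the fingers close. It gives the time, the measured TCP pose, the force, the opening and the grip force at its end, in the units of the state.
- status.get_obs(): the state, without advancing time (a new reading comes with each control period).
- imaging.grab_frame(name): name is "side" or "top"; returns a dict with "color" (420x560x3 uint8, red, green, blue), "depth" (420x560 float32, m along the optical axis (not along the pixel's ray), 0 where there is no reading), "K" (3x3 intrinsics, pixels), "k1" (the pictures are not rectified: a ray, as slopes to the right and down, at radius r is drawn at 1 + k1 r^2 times it, then the intrinsics apply), "R" (3x3) and "t" (3): a world point X has camera coordinates R X + t. Camera axes: x right, y down, z forward; pixel columns grow to the right and rows downward; lengths in m; the calibration is good to about 2 mm. A picture is of the moment at which its call begins.
- workorder.hand_in(): hands the job in; it is judged then, once.
The state is a dict: "clock": time; "joints": joint angles; "qvel": joint speeds; "tau": joint torques, N m; "tcp_pos": TCP position; "orientation": TCP orientation; "contact_force": force on the tool from outside, world axes, zero at the start; "moment": the same for the moment, N m; "grip_width": finger opening in m; "gripper_force": force on a finger pad.
Only numpy, scipy, OpenCV 4.12 (cv2) and the standard library are available. Lean on these libraries where they do the work, as an engineer would, in place of code of your own. Each camera call takes 0.05 s, during which the arm holds its last target. There are 200 camera calls.

## Working session

There is one attempt and no reset: what is moved stays moved. The work goes in short steps, Python scripts to look and compute and a tool call to move; the robot and the scene stay as the last step left them, time stands still between calls to the robot, and variables do not carry over. Pictures are saved under pics/ and viewed, at most 10 in all, crops included, and the job is handed in when it is done.

Besides the shell and the picture viewer there is one more tool, called after ">>>" by a JSON object that holds its "name" and its "arguments". send_rows: Moves the arm, as the interface text tells. Its arguments: {"type":"object","properties":{"steps":{"type":"array"},"force":{"type":"number"}},"required":["steps"]}

```bash
mkdir -p pics; ls; cat > h.py <<'E'
import numpy as np, cv2
from bench import status, imaging, workorder
def grab(n):
    f=imaging.grab_frame(n); np.savez(f'{n}.npz',**f); return f
def load(n): return dict(np.load(f'{n}.npz'))
def rays(f,uv):
    K,k1=f['K'],float(f['k1'])
    return cv2.undistortPoints(np.float64(uv).reshape(-1,1,2),K,np.array([k1,0,0,0,0.])).reshape(-1,2)
def plane(f,uv,z):
    r=rays(f,uv); d=np.c_[r,np.ones(len(r))]@f['R']; c=-f['R'].T@f['t']
    return c+d*((z-c[2])/d[:,2])[:,None]
def cloud(f):
    h,w=f['depth'].shape; u,v=np.meshgrid(np.arange(w),np.arange(h))
    r=rays(f,np.c_[u.ravel(),v.ravel()]); Z=f['depth'].ravel()[:,None]
    return ((np.c_[r,np.ones(len(r))]*Z-f['t'])@f['R']).reshape(h,w,3)
def save(f,p): cv2.imwrite(p,cv2.cvtColor(f['color'],cv2.COLOR_RGB2BGR))
E
python3 - <<'E'
from h import *
for n in('top','side'):
    f=grab(n); save(f,f'pics/{n}0.png'); print(n,-f['R'].T@f['t'],f['R'][2],f['k1'])
print(status.get_obs())
E
```

```text
pics
top [0.20336253 0.01270783 1.28469972] [ 0.26483714 -0.09892145 -0.95920584] -0.028249721555598534
side [0.49641211 0.94131999 1.10823854] [ 0.0289478  -0.71198328 -0.70159948] 0.026229120536834
{'clock': 0.1, 'joints': array([-1.25510213,  0.47771892,  0.02234828,  1.55634582, -0.01147147,
        1.10931875, -0.08310635]), 'qvel': array([ 9.62674611e-04, -3.29275547e-03, -6.08184856e-04, -1.23755632e-03,
        7.23892729e-04,  7.88996140e-05, -5.39972845e-04]), 'tau': array([ 4.45660291e-03, -5.97757351e+01,  1.61313727e+00, -2.81950772e+01,
        1.27145325e-02,  5.02522686e-03,  1.83466017e-05]), 'tcp_pos': array([0.27738878, 0.61482658, 0.25542489]), 'orientation': array([-6.60648101e-01, -3.07113488e+00,  2.59192791e-03]), 'contact_force': array([-0.27087035, -0.18256846,  0.36805471]), 'moment': array([0.028874  , 0.0215956 , 0.01859742]), 'gripper_force': 0.0, 'grip_width': 0.0852987286487721}
```

View pics/top0.png

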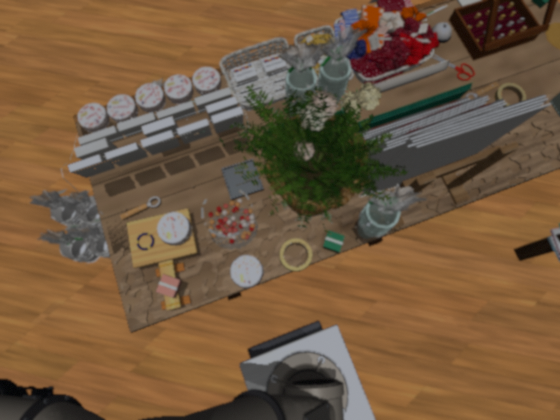

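View pics/side0.png

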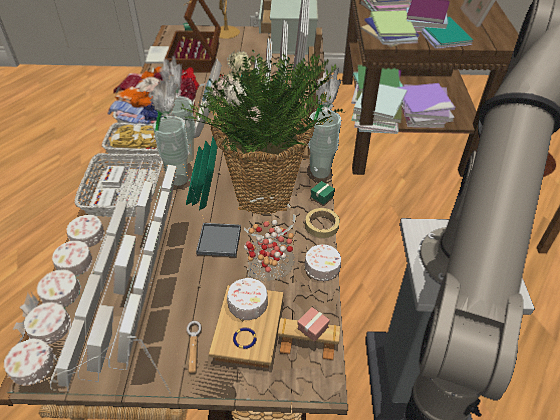

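The ledge runs from the deck (side 245,328; top 162,238) towards the robot, with the gift box on it (side 314,322; top 168,286). The coaster pack is at side 247,298, the bangle at 245,338, the tray at 218,240 (top 242,179) and the jar at 268,250. The arm is at the near left end, outside the side view.

```bash
python3 - <<'E'
from h import *
from bench import status
for n,pts in (('side',dict(gift=(314,322,.085),coaster=(247,298,.091),deck=(270,345,.05),tray=(218,240,.004),ledge=(290,325,.05),ledge2=(336,328,.05),bangle=(245,338,.055),spare=(323,262,.04),opener=(193,345,0.01))),
 ('top',dict(gift=(168,286,.085),coaster=(173,227,.091),tray=(242,179,.004),ledge=(166,267,.05),ledge2=(172,304,.05)))):
    f=load(n); C=cloud(f)
    for k,(u,v,z) in pts.items(): print(n,k,plane(f,[[u,v]],z)[0].round(3),C[v,u].round(3),f['color'][v,u])
f=load('side');C=cloud(f);im=f['color']
x0=plane(f,[[0,0]],0)
def top(z,box,tol=.004):
    m=(abs(C[...,2]-z)<tol)&(C[...,0]>box[0])&(C[...,0]<box[1])&(C[...,1]>box[2])&(C[...,1]<box[3])
    return m
np.set_printoptions(suppress=True)
cv2.imwrite('pics/c1.png',cv2.cvtColor(cv2.resize(im[200:380,180:360],(800,800*180//180))[:,:,:][:600],cv2.COLOR_RGB2BGR))
c=im[210:375,175:365]; cv2.imwrite('pics/c1.png',cv2.cvtColor(cv2.resize(c,None,fx=3.6,fy=3.6,interpolation=cv2.INTER_CUBIC),cv2.COLOR_RGB2BGR))
E
```

```text
side gift [0.429 0.279 0.085] [0.429 0.279 0.085] [214 154 141]
side coaster [0.591 0.221 0.091] [0.591 0.222 0.092] [220 219 218]
side deck [0.531 0.323 0.05 ] [0.531 0.322 0.049] [198 156 106]
side tray [ 0.7   -0.042  0.004] [ 0.7   -0.042  0.004] [116 120 119]
side ledge [0.485 0.267 0.05 ] [0.485 0.265 0.047] [214 172 111]
side ledge2 [0.374 0.271 0.05 ] [0.374 0.271 0.049] [211 169 114]
side bangle [0.59  0.309 0.055] [0.591 0.306 0.05 ] [218 177 120]
side spare [0.398 0.06  0.04 ] [0.398 0.063 0.043] [220 220 223]
side opener [0.719 0.306 0.01 ] [0.718 0.309 0.015] [212 188 167]
top gift [0.426 0.271 0.085] [0.426 0.271 0.088] [154 150 149]
top coaster [0.59  0.205 0.091] [0.589 0.205 0.093] [158 140 142]
top tray [ 0.695 -0.046  0.004] [ 0.694 -0.046  0.005] [84 88 89]
top ledge [0.49  0.268 0.05 ] [0.491 0.269 0.047] [158 132  83]
top ledge2 [0.378 0.283 0.05 ] [0.377 0.281 0.059] [151 127  64]
```

View pics/c1.png

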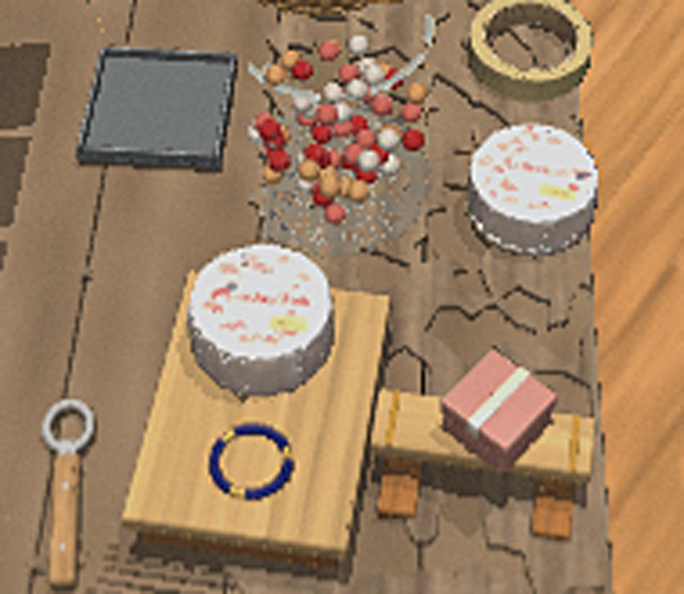

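The crop (3.6x, offset 175,210) shows a clear view of everything: the gift box is rotated about 45° on the ledge (crop 498,408). The coaster pack is at crop 262,305, beside the bangle at 252,460. The tray is at crop 158,108 behind the jar.

```bash
python3 - <<'E'
from h import *
np.set_printoptions(suppress=True,precision=4)
f=load('side');C=cloud(f);im=f['color'];hsv=cv2.cvtColor(im,cv2.COLOR_RGB2HSV).astype(int)
H,S,V=hsv[...,0],hsv[...,1],hsv[...,2]
X,Y,Z=C[...,0],C[...,1],C[...,2]
def rect(m,z,name):
    k=cv2.connectedComponentsWithStats(m.astype(np.uint8),connectivity=4)
    i=1+np.argmax(k[2][1:,4]); m=k[1]==i
    vu=np.argwhere(m); P=plane(f,vu[:,::-1],z)[:,:2]
    r=cv2.minAreaRect((P*1000).astype(np.float32)); print(name,len(P),'mean',P.mean(0),'rect mm',np.round(r[0],1),np.round(r[1],1),round(r[2],1),'hull',end=' ')
    (c,rad)=cv2.minEnclosingCircle((P*1000).astype(np.float32));print(np.round(c,1),round(rad,1)); return P
reg=lambda a,b,c,d:(X>a)&(X<b)&(Y>c)&(Y<d)
wood=(abs(Z-.05)<.006)
Pd=rect(wood&reg(.50,.75,.12,.45),.05,'deck')
Pl=rect(wood&reg(.33,.50,.2,.35),.05,'ledge')
rect((Z>.079)&reg(.33,.52,.18,.4),.085,'gift')
rect((Z>.085)&reg(.51,.75,.12,.4),.091,'coaster')
t=rect((S<60)&(V<170)&(abs(Z-.004)<.012)&reg(.6,.8,-.13,.05),.010,'tray')
t=rect((S<60)&(V<170)&(V>100)&(Z<.009)&reg(.6,.8,-.13,.05),.004,'trayfloor')
rect((H>110)&(H<135)&(S>100)&(V<170)&reg(.5,.7,.2,.42),.055,'bangle')
m=reg(.33,.52,.2,.35)&wood
# brass strip pixels
print('brass/wood sample',im[325,284],im[325,290],im[332,335],im[322,283])
# crop-picked points
pk=np.array([(388,297),(345,550),(125,520),(378,390),(595,418),(590,478),(370,445),(393,418),(574,443)])/3.6+[175,210]
print('deck c:\n',plane(f,pk[:3],.05)[:,:2],'\nledge c:\n',plane(f,pk[3:7],.05)[:,:2],'\nbrass\n',plane(f,pk[7:],.05)[:,:2])
g=np.array([(495,350),(557,400),(505,440),(441,402)])/3.6+[175,210]
print('gift c',plane(f,g,.085)[:,:2])
# jar highest points, rack
m=reg(.4,.7,-.05,.2)&(Z>.1)
print('jar',np.percentile(X[m],[2,98]),np.percentile(Y[m],[2,98]),Z[m].max())
m=reg(.7,1.0,-.2,.35)&(Z>.03);print('rack by y')
for y in np.arange(-.15,.35,.1):
    q=m&(abs(Y-y)<.04); print(y,[(round(a,2),round(float(Z[q&(abs(X-a)<.02)].max()),3)) for a in np.arange(.72,.95,.04) if (q&(abs(X-a)<.02)).any()])
m=reg(.2,.9,-.5,-.05)&(Z>.1)
for zz in(.1,.2,.3,.4):
  q=m&(Z>zz)&(Z<zz+.1); print('fern',zz,np.percentile(X[q],[1,99]) if q.any() else 0,np.percentile(Y[q],[1,99.5]) if q.any() else 0)
E
```

```text
deck 3227 mean [0.5841 0.2874] rect mm [580.3 262.1] [201.8 164.1] 83.3 hull [589.  260.9] 122.1
ledge 300 mean [0.4772 0.2775] rect mm [467.4 274.9] [48.6 69.5] 84.9 hull [467.3 274.4] 41.9
gift 510 mean [0.4311 0.2758] rect mm [430.7 275.6] [58.9 56. ] 50.3 hull [431.4 275.7] 38.3
coaster 1078 mean [0.5922 0.2111] rect mm [592.4 209.9] [100.7  98.4] 65.8 hull [592.2 211.3] 51.9
tray 1230 mean [ 0.6974 -0.0398] rect mm [697.7 -41.8] [125.6 116. ] 87.9 hull [697.5 -40.8] 83.0
trayfloor 840 mean [ 0.6987 -0.0477] rect mm [698.4 -48.5] [ 97.2 103.8] 87.8 hull [698.9 -48.7] 69.2
bangle 41 mean [0.5774 0.3243] rect mm [577.5 323.8] [36.  11.4] 42.1 hull [579.4 321.6] 18.0
brass/wood sample [198 144  55] [214 172 111] [191 144  70] [222 179 115]
deck c:
 [[0.5048 0.1721]
 [0.5272 0.3678]
 [0.6689 0.3519]] 
ledge c:
 [[0.5097 0.2493]
 [0.3637 0.2657]
 [0.3696 0.3109]
 [0.5137 0.2919]] 
brass
 [[0.499  0.2707]
 [0.3787 0.2853]]
gift c [[0.4319 0.2381]
 [0.3921 0.2754]
 [0.4267 0.3065]
 [0.4678 0.2798]]
jar [0.4809 0.638 ] [-0.0484  0.1061] 0.44976302897663134
rack by y
-0.15 [(np.float64(0.72), 0.405), (np.float64(0.76), 0.412), (np.float64(0.8), 0.117), (np.float64(0.92), 0.124)]
-0.04999999999999999 [(np.float64(0.8), 0.239), (np.float64(0.84), 0.238), (np.float64(0.88), 0.178), (np.float64(0.92), 0.174)]
0.05000000000000002 [(np.float64(0.8), 0.24), (np.float64(0.84), 0.239), (np.float64(0.88), 0.159), (np.float64(0.92), 0.098)]
0.15000000000000005 [(np.float64(0.8), 0.24), (np.float64(0.84), 0.239), (np.float64(0.88), 0.177), (np.float64(0.92), 0.178)]
0.25 [(np.float64(0.8), 0.241), (np.float64(0.84), 0.238), (np.float64(0.88), 0.15), (np.float64(0.92), 0.1)]
fern 0.1 [0.3511 0.8959] [-0.4899 -0.0554]
fern 0.2 [0.354  0.8914] [-0.462  -0.0599]
fern 0.3 [0.3676 0.8843] [-0.468  -0.0605]
fern 0.4 [0.3887 0.6996] [-0.4863 -0.0595]
```

>>> {"name": "send_rows", "arguments": {"steps": [{"dx": -4, "dy": -3.5, "yaw": 4, "gripper": 1}, {"dx": -9, "dy": -8, "yaw": 8, "gripper": 1}, {"dx": -14.5, "dy": -13, "yaw": 12, "gripper": 1}, {"dx": -20, "dy": -18, "yaw": 16, "gripper": 1}, {"dx": -24, "dy": -21, "yaw": 17, "gripper": 1}]}}

```text
validation failed for argument at $.st...
```

```bash
cat >> h.py <<'E'
from scipy.spatial.transform import Rotation as Ro
def go(x,y,z,ang=None):
    "shift in tool cm and yaw deg to a world goal (ang: world angle of tool y, mod 180)"
    o=status.get_obs(); R=Ro.from_rotvec(o['orientation']).as_matrix(); p=np.array(o['tcp_pos'])
    a=np.degrees(np.arctan2(R[1,1],R[0,1])); s=''
    if ang is not None: s=' yaw %.1f'%((a-ang+90)%180-90)
    print('t %.2f'%o['clock'],'tcp',p.round(4),'ang %.1f'%a,'F',np.round(o['contact_force'],1),'w %.3f'%o['grip_width'],'q',np.round(o['joints'],2))
    print('shift cm',(100*R.T@(np.array([x,y,z])-p)).round(2),s)
E
python3 - <<'E'
from h import *
go(.431,.2757,.15,49)
f=load('top');C=cloud(f);X,Y,Z=C[...,0],C[...,1],C[...,2]
for (a,b,c,d) in((.6,.8,-.2,.05),(.45,.6,-.2,-.05),(.4,.75,.4,.7),(.3,.45,-.2,.1)):
    m=(X>a)&(X<b)&(Y>c)&(Y<d)&(Z>.03);
    if m.any():
        i=np.where(m); print((a,b,c,d),m.sum(),'zmax',Z[m].max().round(3),'ymax at z>.2',Y[m&(Z>.2)].max() if (m&(Z>.2)).any() else None)
# gift from top view
for n in('top','side'):
    f=load(n);hsv=cv2.cvtColor(f['color'],cv2.COLOR_RGB2HSV);C=cloud(f)
    m=(C[...,2]>.077)&(C[...,0]>.36)&(C[...,0]<.5)&(C[...,1]>.21)&(C[...,1]<.34)
    P=plane(f,np.argwhere(m)[:,::-1],.085)[:,:2];print(n,m.sum(),P.mean(0),cv2.minAreaRect((P*1000).astype(np.float32)))
E
```

```text
t 0.10 tcp [0.2774 0.6148 0.2554] ang 65.7 F [-0.3 -0.2  0.4] w 0.085 q [-1.26  0.48  0.02  1.56 -0.01  1.11 -0.08]
shift cm [-27.95 -24.58  10.59]  yaw 16.7
(0.6, 0.8, -0.2, 0.05) 2359 zmax 0.503 ymax at z>.2 0.04584619496636703
(0.45, 0.6, -0.2, -0.05) 2750 zmax 0.482 ymax at z>.2 -0.05022477654617644
(0.3, 0.45, -0.2, 0.1) 1246 zmax 0.454 ymax at z>.2 -0.10914006296521205
top 350 [0.42748805 0.27103898] ((427.7025451660156, 270.78314208984375), (58.57773208618164, 52.26803970336914), 50.373538970947266)
side 521 [0.43129182 0.27624433] ((430.7447204589844, 276.56854248046875), (60.398704528808594, 57.08708572387695), 50.29733657836914)
```

>>> {"name": "send_rows", "arguments": {"steps": [{"dx": -4, "dy": -3.5, "dz": 0, "yaw": 4, "gripper": 1}, {"dx": -9, "dy": -8, "dz": 0, "yaw": 8, "gripper": 1}, {"dx": -14.5, "dy": -13, "dz": 0, "yaw": 12, "gripper": 1}, {"dx": -20, "dy": -18, "dz": 0, "yaw": 16, "gripper": 1}, {"dx": -24, "dy": -21, "dz": 0, "yaw": 16, "gripper": 1}]}}

```text
clock: 0.72
tcp_pos: [0.4031, 0.3372, 0.2561]
orientation: [-1.082, -2.949, 0.0]
contact_force: [1.1, 0.2, 0.7]
grip_width: 0.0854
gripper_force: 0.0
```

>>> {"name": "send_rows", "arguments": {"steps": [{"dx": -3, "dy": -1.5, "dz": 2, "yaw": 0, "gripper": 1}, {"dx": -5, "dy": -2.6, "dz": 6, "yaw": 0, "gripper": 1}, {"dx": -6, "dy": -3, "dz": 10, "yaw": 0, "gripper": 1}, {"dx": -6, "dy": -3, "dz": 11, "yaw": 0, "gripper": 1}, {"dx": -6, "dy": -3, "dz": 11, "yaw": 0, "gripper": 1}]}}

```text
clock: 1.35
tcp_pos: [0.4289, 0.2783, 0.1463]
orientation: [-1.081, -2.949, 0.001]
contact_force: [0.7, 0.6, 0.0]
grip_width: 0.0852
gripper_force: 0.0
```

```bash
python3 - <<'E'
from h import *
go(.430,.275,.082,49.5)
f=grab('side'); c=f['color'][240:390,240:400]; cv2.imwrite('pics/c2.png',cv2.cvtColor(cv2.resize(c,None,fx=4,fy=4,interpolation=cv2.INTER_CUBIC),cv2.COLOR_RGB2BGR))
E
```

```text
t 1.35 tcp [0.4289 0.2783 0.1463] ang 49.8 F [0.7 0.6 0. ] w 0.085 q [-0.84  0.35  0.18  2.05 -0.09  0.74  0.26]
shift cm [-0.3  -0.17  6.43]  yaw 0.3
```

View pics/c2.png

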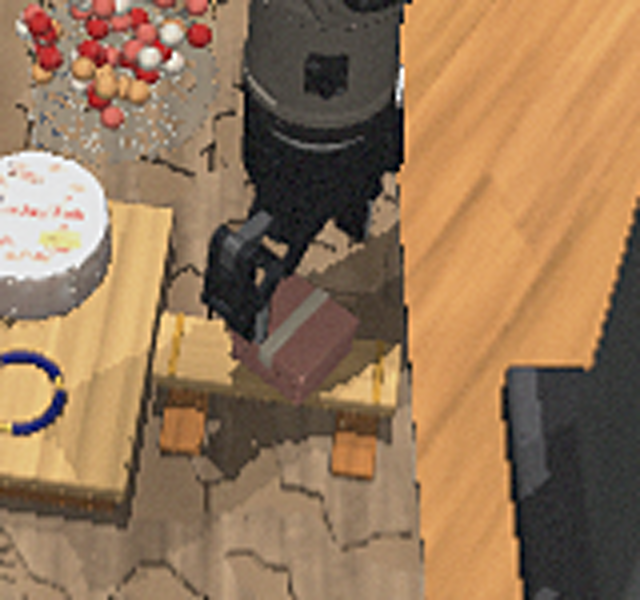

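The near finger (crop 240,300) and the far one (crop 365,215) straddle the gift box (crop 300,340) as seen from above. Alignment looks right, so I descend.

>>> {"name": "send_rows", "arguments": {"steps": [{"dx": -0.3, "dy": -0.2, "dz": 1.5, "yaw": 0, "gripper": 1}, {"dx": -0.3, "dy": -0.2, "dz": 3, "yaw": 0, "gripper": 1}, {"dx": -0.3, "dy": -0.2, "dz": 4.5, "yaw": 0, "gripper": 1}, {"dx": -0.3, "dy": -0.2, "dz": 6, "yaw": 0, "gripper": 1}, {"dx": -0.3, "dy": -0.2, "dz": 6.3, "yaw": 0, "gripper": 1}]}}

```text
clock: 2.02
tcp_pos: [0.4295, 0.2737, 0.0818]
orientation: [-1.081, -2.948, 0.003]
contact_force: [0.2, -0.1, -1.2]
grip_width: 0.0855
gripper_force: 0.0
```

>>> {"name": "send_rows", "arguments": {"steps": [{"dx": 0, "dy": 0, "dz": 0, "yaw": 0, "gripper": 0.6}, {"dx": 0, "dy": 0, "dz": 0, "yaw": 0, "gripper": 0.6}, {"dx": 0, "dy": 0, "dz": 0, "yaw": 0, "gripper": 0.6}, {"dx": 0, "dy": 0, "dz": 0, "yaw": 0, "gripper": 0.6}, {"dx": 0, "dy": 0, "dz": 0, "yaw": 0, "gripper": 0.6}], "force": 25}}

```text
clock: 2.65
tcp_pos: [0.4305, 0.2744, 0.0838]
orientation: [1.082, 2.949, 0.001]
contact_force: [-0.5, -0.8, 4.8]
grip_width: 0.0545
gripper_force: 27.2
```

```bash
python3 - <<'E'
from h import *
go(.6,.2,.27,88)
f=grab('side'); c=f['color'][240:390,240:400]; cv2.imwrite('pics/c3.png',cv2.cvtColor(cv2.resize(c,None,fx=4,fy=4,interpolation=cv2.INTER_CUBIC),cv2.COLOR_RGB2BGR))
E
```

```text
t 2.65 tcp [0.4305 0.2744 0.0838] ang 49.7 F [-0.5 -0.8  4.8] w 0.055 q [-0.81  0.46  0.15  2.09 -0.12  0.6   0.29]
shift cm [-17.74   5.3  -18.62]  yaw -38.3
```

View pics/c3.png

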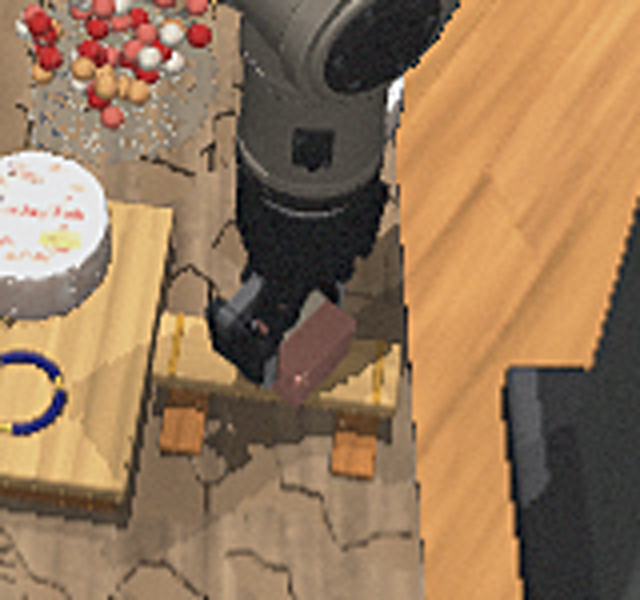

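The box's red surface now looks different (crop 310,350), and the width of 54 mm is less than the lid. I need to check its tilt.

```bash
python3 - <<'E'
from h import *
np.set_printoptions(suppress=True,precision=3)
for n in('side','top'):
    f=load(n) if n=='side' else grab(n); C=cloud(f);hsv=cv2.cvtColor(f['color'],cv2.COLOR_RGB2HSV).astype(int)
    m=((hsv[...,0]<8)|(hsv[...,0]>172))&(hsv[...,1]>50)&(abs(C[...,0]-.43)<.08)&(abs(C[...,1]-.275)<.08)&(C[...,2]>.03)
    P=C[m]; 
    if len(P)<20: print(n,len(P)); continue
    print(n,len(P),'min',P.min(0),'max',P.max(0))
    print(np.histogram(P[:,2],bins=np.arange(.04,.14,.006)))
    for v in range(np.argwhere(m)[:,0].min(),np.argwhere(m)[:,0].max()+1,2):
        u=np.where(m[v])[0]
        if len(u): print(v,u.min(),u.max(),(C[v,u[0]]*1000).round(),(C[v,u[len(u)//2]]*1000).round(),(C[v,u[-1]]*1000).round())
E
```

```text
side 296 min [0.387 0.207 0.05 ] max [0.469 0.331 0.543]
(array([  0,   2,  19,  18,  20,  19,  37, 157,  12,   2,   1,   0,   1,
         0,   0,   0]), array([0.04 , 0.046, 0.052, 0.058, 0.064, 0.07 , 0.076, 0.082, 0.088,
       0.094, 0.1  , 0.106, 0.112, 0.118, 0.124, 0.13 , 0.136]))
148 350 350 [387. 207. 543.] [387. 207. 543.] [387. 207. 543.]
298 326 326 [411. 305. 217.] [411. 305. 217.] [411. 305. 217.]
310 321 321 [413. 256. 101.] [413. 256. 101.] [413. 256. 101.]
312 323 323 [408. 259.  98.] [408. 259.  98.] [408. 259.  98.]
316 310 323 [438. 264.  87.] [410. 261.  84.] [407. 262.  85.]
318 319 325 [417. 268.  85.] [410. 268.  86.] [403. 270.  89.]
320 304 328 [453. 275.  86.] [410. 274.  86.] [396. 274.  87.]
322 305 328 [450. 278.  82.] [413. 280.  87.] [395. 272.  76.]
324 300 326 [464. 331. 155.] [417. 283.  83.] [401. 279.  79.]
326 310 326 [438. 289.  82.] [420. 290.  86.] [399. 274.  61.]
328 310 326 [439. 294.  82.] [420. 293.  82.] [399. 274.  54.]
330 309 324 [441. 298.  80.] [425. 301.  85.] [404. 281.  55.]
332 309 322 [441. 301.  76.] [425. 307.  86.] [409. 289.  58.]
334 309 320 [440. 302.  69.] [425. 309.  82.] [414. 292.  55.]
336 308 318 [442. 300.  57.] [431. 309.  73.] [418. 298.  55.]
338 310 316 [437. 304.  56.] [429. 309.  64.] [423. 304.  56.]
340 312 314 [433. 310.  56.] [431. 312.  61.] [428. 309.  55.]
top 58 min [0.413 0.235 0.058] max [0.446 0.259 0.208]
(array([ 0,  0,  0,  1,  2,  1,  7, 26,  0,  0,  0,  1,  0,  1,  3,  4]), array([0.04 , 0.046, 0.052, 0.058, 0.064, 0.07 , 0.076, 0.082, 0.088,
       0.094, 0.1  , 0.106, 0.112, 0.118, 0.124, 0.13 , 0.136]))
277 169 169 [425. 235. 208.] [425. 235. 208.] [425. 235. 208.]
279 169 176 [420. 237. 208.] [440. 251.  87.] [438. 244.  84.]
281 170 180 [416. 238. 197.] [433. 248.  85.] [430. 236.  73.]
283 174 179 [419. 242. 134.] [425. 244.  87.] [425. 240.  77.]
285 177 179 [413. 239. 121.] [414. 238. 111.] [423. 245.  58.]
```

>>> {"name": "send_rows", "arguments": {"steps": [{"dx": 0, "dy": 0, "dz": -1, "yaw": 0, "gripper": 0.5}, {"dx": 0, "dy": 0, "dz": -2.5, "yaw": 0, "gripper": 0.5}, {"dx": 0, "dy": 0, "dz": -4, "yaw": 0, "gripper": 0.5}, {"dx": 0, "dy": 0, "dz": -4, "yaw": 0, "gripper": 0.5}], "force": 30}}

```text
clock: 3.25
tcp_pos: [0.431, 0.2749, 0.125]
orientation: [1.081, 2.948, 0.005]
contact_force: [1.0, 0.1, 0.2]
grip_width: 0.0538
gripper_force: 32.5
```

```bash
python3 - <<'E'
from h import *
go(.6,.2,.27,88)
f=grab('side'); c=f['color'][250:370,260:360]; cv2.imwrite('pics/c4.png',cv2.cvtColor(cv2.resize(c,None,fx=5,fy=5,interpolation=cv2.INTER_CUBIC),cv2.COLOR_RGB2BGR))
E
```

```text
t 3.25 tcp [0.431  0.2749 0.125 ] ang 49.7 F [1.  0.1 0.2] w 0.054 q [-0.83  0.39  0.17  2.07 -0.1   0.69  0.28]
shift cm [-17.73   5.26 -14.48]  yaw -38.3
```

View pics/c4.png

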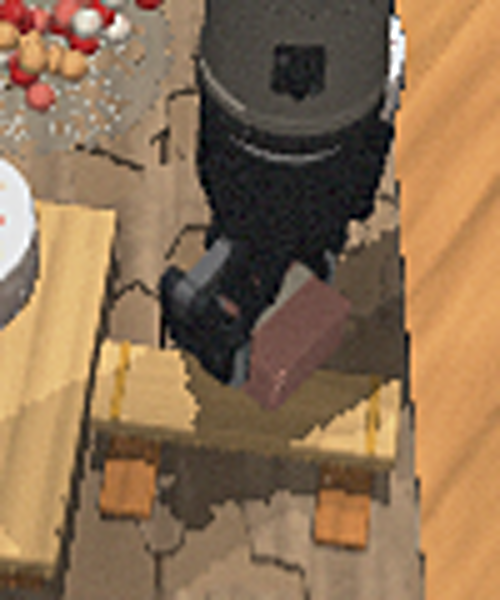

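The box is in the fingers and off the ledge: there is a shadow at crop 300,410 and clear space beneath. Carrying it up and over to the tray.

>>> {"name": "send_rows", "arguments": {"steps": [{"dx": 0, "dy": 0, "dz": -5, "yaw": 0, "gripper": 0.5}, {"dx": -2, "dy": 1, "dz": -10, "yaw": -8, "gripper": 0.5}, {"dx": -6, "dy": 2, "dz": -14, "yaw": -16, "gripper": 0.5}, {"dx": -11, "dy": 3.5, "dz": -15, "yaw": -24, "gripper": 0.5}, {"dx": -16, "dy": 5, "dz": -15, "yaw": -32, "gripper": 0.5}]}}

```text
clock: 3.92
tcp_pos: [0.5862, 0.2087, 0.2744]
orientation: [0.218, 3.132, 0.002]
contact_force: [0.7, 1.2, -0.3]
grip_width: 0.0543
gripper_force: 32.5
```

```bash
python3 - <<'E'
from h import *
f=load('side')
pk=np.array([(103,47),(237,52),(220,170),(78,160)])/3.6+[175,210]
P=plane(f,pk,.014); P[2:]=plane(f,pk[2:],0.004); print(P[:,:2],P.mean(0))
go(.695,-.043,.27,88); go(.66,.1,.27,88)
E
```

```text
[[ 0.74892691 -0.09969593]
 [ 0.63673877 -0.09786322]
 [ 0.64060824  0.02138084]
 [ 0.75406004  0.01504013]] [ 0.69508349 -0.04028454  0.009     ]
t 3.92 tcp [0.5862 0.2087 0.2744] ang 82.0 F [ 0.7  1.2 -0.3] w 0.054 q [-0.57  0.37  0.17  1.68 -0.07  1.09  1.05]
shift cm [-14.27 -23.41   0.42]  yaw -6.0
t 3.92 tcp [0.5862 0.2087 0.2744] ang 82.0 F [ 0.7  1.2 -0.3] w 0.054 q [-0.57  0.37  0.17  1.68 -0.07  1.09  1.05]
shift cm [-8.82 -9.74  0.44]  yaw -6.0
```

>>> {"name": "send_rows", "arguments": {"steps": [{"dx": -4, "dy": -4, "dz": 0.4, "yaw": -3, "gripper": 0.5}, {"dx": -8.5, "dy": -9, "dz": 0.4, "yaw": -6, "gripper": 0.5}, {"dx": -11.5, "dy": -14, "dz": 0.4, "yaw": -6, "gripper": 0.5}, {"dx": -13.5, "dy": -19, "dz": 0.4, "yaw": -6, "gripper": 0.5}, {"dx": -14.1, "dy": -22.5, "dz": 0.4, "yaw": -6, "gripper": 0.5}]}}

```text
clock: 4.55
tcp_pos: [0.6918, -0.038, 0.2681]
orientation: [-0.068, -3.14, 0.002]
contact_force: [-0.2, 0.9, -0.2]
grip_width: 0.0545
gripper_force: 32.5
```

```bash
python3 - <<'E'
from h import *
go(.693,-.041,.045,88)
f=grab('side'); save(f,'pics/s5.png')
E
```

```text
t 4.55 tcp [ 0.6918 -0.038   0.2681] ang 87.5 F [-0.2  0.9 -0.2] w 0.055 q [-0.19  0.5   0.22  1.5  -0.12  1.15  1.58]
shift cm [-0.17 -0.26 22.31]  yaw -0.5
```

View pics/s5.png

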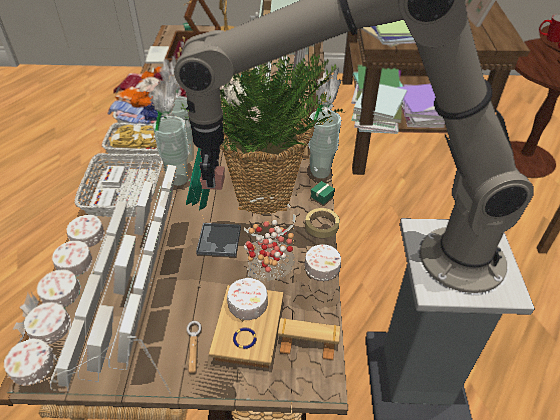

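The gripper with the box (210,180) hangs above the tray (218,240), clear of the fern and rack. Descending.

>>> {"name": "send_rows", "arguments": {"steps": [{"dx": -0.1, "dy": -0.2, "dz": 4, "yaw": 0, "gripper": 0.5}, {"dx": -0.1, "dy": -0.2, "dz": 9, "yaw": 0, "gripper": 0.5}, {"dx": -0.1, "dy": -0.2, "dz": 14, "yaw": 0, "gripper": 0.5}, {"dx": -0.1, "dy": -0.2, "dz": 18.5, "yaw": 0, "gripper": 0.5}, {"dx": -0.1, "dy": -0.2, "dz": 21, "yaw": 0, "gripper": 0.5}]}}

```text
clock: 5.22
tcp_pos: [0.6904, -0.0356, 0.0556]
orientation: [-0.062, -3.136, -0.0]
contact_force: [0.2, -0.0, 0.5]
grip_width: 0.0544
gripper_force: 32.5
```

>>> {"name": "send_rows", "arguments": {"steps": [{"dx": 0, "dy": 0, "dz": 0.5, "yaw": 0, "gripper": 0.5}, {"dx": 0, "dy": 0, "dz": 1, "yaw": 0, "gripper": 0.5}, {"dx": 0, "dy": 0, "dz": 1.4, "yaw": 0, "gripper": 0.5}, {"dx": 0, "dy": 0, "dz": 1.6, "yaw": 0, "gripper": 0.5}]}}

```text
clock: 5.72
tcp_pos: [0.6931, -0.0361, 0.044]
orientation: [0.063, 3.14, 0.0]
contact_force: [0.5, 0.6, -0.6]
grip_width: 0.0544
gripper_force: 32.5
```

>>> {"name": "send_rows", "arguments": {"steps": [{"dx": 0, "dy": -0.5, "dz": 0.2, "yaw": 0, "gripper": 0.5}, {"dx": 0, "dy": -0.5, "dz": 0.4, "yaw": 0, "gripper": 0.5}, {"dx": 0, "dy": -0.5, "dz": 0.6, "yaw": 0, "gripper": 0.5}, {"dx": 0, "dy": -0.5, "dz": 0.6, "yaw": 0, "gripper": 0.5}]}}

```text
clock: 6.22
tcp_pos: [0.6925, -0.0415, 0.0379]
orientation: [0.063, 3.141, -0.0]
contact_force: [-1.8, 0.3, 4.2]
grip_width: 0.0546
gripper_force: 33.0
```

```bash
python3 - <<'E'
from h import *
go(.693,-.041,.038,88)
f=grab('side'); c=f['color'][190:270,170:250]; cv2.imwrite('pics/c6.png',cv2.cvtColor(cv2.resize(c,None,fx=6,fy=6,interpolation=cv2.INTER_CUBIC),cv2.COLOR_RGB2BGR))
E
```

```text
t 6.22 tcp [ 0.6925 -0.0415  0.0379] ang 87.7 F [-1.8  0.3  4.2] w 0.055 q [-0.14  0.75  0.17  1.65 -0.17  0.75  1.63]
shift cm [-0.05  0.05 -0.01]  yaw -0.3
```

View pics/c6.png

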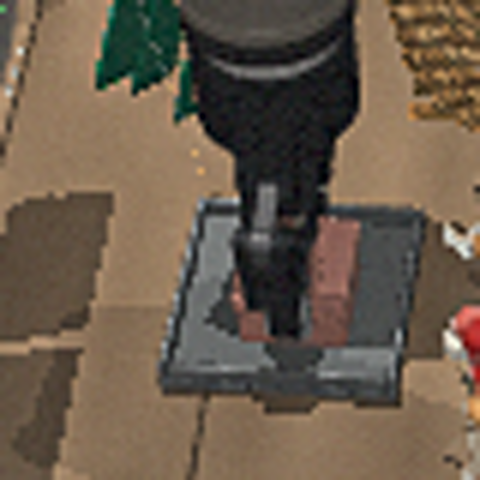

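The box (crop 295,290) sits inside the tray in the middle and touches the floor (4 N). Releasing and lifting.

>>> {"name": "send_rows", "arguments": {"steps": [{"dx": 0, "dy": 0, "dz": 0, "yaw": 0, "gripper": 0.85}, {"dx": 0, "dy": 0, "dz": 0, "yaw": 0, "gripper": 0.85}, {"dx": 0, "dy": 0, "dz": 0, "yaw": 0, "gripper": 0.85}, {"dx": 0, "dy": 0, "dz": 0, "yaw": 0, "gripper": 0.85}, {"dx": 0, "dy": 0, "dz": 0, "yaw": 0, "gripper": 0.85}]}}

```text
clock: 6.9
tcp_pos: [0.6924, -0.0411, 0.0372]
orientation: [-0.063, -3.141, -0.0]
contact_force: [-0.1, 0.4, 0.4]
grip_width: 0.0724
gripper_force: 0.0
```

>>> {"name": "send_rows", "arguments": {"steps": [{"dx": 0, "dy": 0, "dz": -1, "yaw": 0, "gripper": 0.85}, {"dx": 0, "dy": 0, "dz": -4, "yaw": 0, "gripper": 0.85}, {"dx": 0, "dy": 0, "dz": -9, "yaw": 0, "gripper": 0.85}, {"dx": 0, "dy": 0, "dz": -14, "yaw": 0, "gripper": 0.6}, {"dx": 0, "dy": 0, "dz": -19, "yaw": 0, "gripper": 0.6}]}}

```text
clock: 7.52
tcp_pos: [0.6923, -0.0412, 0.2298]
orientation: [0.063, 3.14, 0.0]
contact_force: [0.6, 0.4, -0.2]
grip_width: 0.0511
gripper_force: 0.0
```

```bash
python3 - <<'E'
from h import *
np.set_printoptions(suppress=True,precision=3)
f=grab('side'); C=cloud(f);X,Y,Z=[C[...,i] for i in range(3)]
def cir(m,z):
    P=plane(f,np.argwhere(m)[:,::-1],z)[:,:2]; print(len(P),P.mean(0),cv2.minEnclosingCircle((P*1000).astype(np.float32)),cv2.minAreaRect((P*1000).astype(np.float32)))
cir((abs(Z-.039)<.007)&(X>.6)&(X<.78)&(Y>-.12)&(Y<.03),.039)
cir((abs(Z-.091)<.006)&(X>.51)&(X<.7)&(Y>.13)&(Y<.32),.091)
b,g,r=[f['color'][...,i].astype(int) for i in(2,1,0)]
m=(b>r+25)&(X>.52)&(X<.67)&(Y>.24)&(Y<.38); cir(m,.055)
m=((r-b)>110)&(abs(Z-.05)<.008)&(X>.35)&(X<.52)&(Y>.23)&(Y<.33); k=cv2.connectedComponentsWithStats(m.astype(np.uint8))
for i in range(1,k[0]):
    if k[2][i,4]>3: print(k[2][i],plane(f,[k[3][i]],.05))
go(.66,.17,.27,90)
E
```

```text
299 [ 0.691 -0.035] ((677.23779296875, -39.1766357421875), 102.57115936279297) ((681.6791381835938, -30.969024658203125), (69.60870361328125, 198.7158203125), 61.581336975097656)
1075 [0.592 0.211] ((592.2255249023438, 211.12725830078125), 51.740901947021484) ((591.954345703125, 211.0072021484375), (98.28923797607422, 100.90910339355469), 2.0242934226989746)
109 [0.591 0.309] ((592.1470336914062, 308.5697021484375), 27.178157806396484) ((593.2813720703125, 308.9597473144531), (51.67102813720703, 53.171504974365234), 12.057554244995117)
[282 318   5  15  33] [[0.5   0.268 0.05 ]]
[333 325   3  16  34] [[0.38  0.285 0.05 ]]
t 7.58 tcp [ 0.696 -0.042  0.238] ang 87.7 F [ 2.2 -1.1  5.1] w 0.051 q [-0.18  0.53  0.22  1.54 -0.12  1.08  1.6 ]
shift cm [ 4.39 21.01 -3.25]  yaw -2.3
```

>>> {"name": "send_rows", "arguments": {"steps": [{"dx": 0.5, "dy": 4, "dz": 0, "yaw": 6, "gripper": 0.6}, {"dx": 1.5, "dy": 9, "dz": 0, "yaw": 14, "gripper": 0.6}, {"dx": 3, "dy": 14, "dz": 0, "yaw": 22, "gripper": 0.6}, {"dx": 4.5, "dy": 19, "dz": 0, "yaw": 30, "gripper": 0.6}, {"dx": 4.9, "dy": 20.8, "dz": 0, "yaw": 32.5, "gripper": 0.6}]}}

```text
clock: 8.2
tcp_pos: [0.6503, 0.174, 0.2276]
orientation: [-0.934, -2.999, -0.003]
contact_force: [0.4, 0.6, 0.4]
grip_width: 0.0514
gripper_force: 0.0
```

```bash
python3 - <<'E'
from h import *
go(.6536,.168,.085,55.2)
f=grab('side'); C=cloud(f);X,Y,Z=[C[...,i] for i in range(3)]
m=(Z>.03)&(Z<.05)&(X>.62)&(X<.76)&(Y>-.11)&(Y<.03); P=C[m]; print('gift',m.sum(),np.histogram(P[:,2],8),P[P[:,2]>.034].mean(0))
E
```

```text
t 8.20 tcp [0.6503 0.174  0.2276] ang 55.4 F [0.4 0.6 0.4] w 0.051 q [-0.57  0.51  0.31  1.61 -0.18  1.05  0.76]
shift cm [-0.64 -0.33 14.26]  yaw 0.2
gift 37 (array([ 2,  2,  3,  5, 11,  6,  5,  3]), array([0.03028118, 0.03196888, 0.03365659, 0.0353443 , 0.03703201,
       0.03871972, 0.04040742, 0.04209513, 0.04378284])) [ 0.68439788 -0.02155225  0.03871331]
```

>>> {"name": "send_rows", "arguments": {"steps": [{"dx": -0.5, "dy": -0.3, "dz": 4, "yaw": 0, "gripper": 0.6}, {"dx": -0.9, "dy": -0.3, "dz": 8, "yaw": 0, "gripper": 0.6}, {"dx": -0.9, "dy": -0.3, "dz": 11.5, "yaw": 0, "gripper": 0.6}, {"dx": -0.9, "dy": -0.3, "dz": 13.5, "yaw": 0, "gripper": 0.6}, {"dx": -0.9, "dy": -0.3, "dz": 14.2, "yaw": 0, "gripper": 0.6}]}}

```text
clock: 8.88
tcp_pos: [0.6573, 0.1604, 0.0846]
orientation: [-0.939, -2.997, 0.001]
contact_force: [-0.6, -0.6, -0.1]
grip_width: 0.0513
gripper_force: 0.0
```

```bash
cat >> h.py <<'E'
M=np.array([.4395,.2775]); U=np.array([.992,-.125]); W=np.array([.125,.992])
def led(p): d=np.array(p)[:2]-M; return np.array([d@U,d@W]).round(4)
def pack(f):
    "pack top disc in the side view: white/grey pixels at top height"
    C=cloud(f);X,Y,Z=[C[...,i] for i in range(3)]; s=cv2.cvtColor(f['color'],cv2.COLOR_RGB2HSV)[...,2]
    m=(abs(Z-.091)<.006)&(X>.36)&(X<.7)&(Y>.13)&(Y<.36)&(s>110)
    k=cv2.connectedComponentsWithStats(m.astype(np.uint8)); m=k[1]==1+np.argmax(k[2][1:,4])
    P=plane(f,np.argwhere(m)[:,::-1],.091)[:,:2]; c,r=cv2.minEnclosingCircle((P*1000).astype(np.float32))
    c=np.array(c)/1000; print('pack',len(P),'mean',led(P.mean(0)),'circ',c.round(4),led(c),'r %.1f'%r)
E
python3 - <<'E'
from h import *
go(.634,.182,.085,55.2); pack(grab('side'))
E
```

```text
t 8.88 tcp [0.6573 0.1604 0.0846] ang 55.2 F [-0.6 -0.6 -0.1] w 0.051 q [-0.52  0.68  0.27  1.69 -0.23  0.81  0.82]
shift cm [ 3.14  0.45 -0.04]  yaw 0.0
pack 1031 mean [ 0.1593 -0.0465] circ [0.5919 0.2112] [ 0.1595 -0.0467] r 51.7
```

>>> {"name": "send_rows", "arguments": {"steps": [{"dx": 1.5, "dy": 0.4, "dz": 0, "yaw": 0, "gripper": 0.6}, {"dx": 2.8, "dy": 0.4, "dz": 0, "yaw": 0, "gripper": 0.6}, {"dx": 3.8, "dy": 0.4, "dz": 0, "yaw": 0, "gripper": 0.6}, {"dx": 4.8, "dy": 0.4, "dz": 0, "yaw": 0, "gripper": 0.6}, {"dx": 5.8, "dy": 0.4, "dz": 0, "yaw": 0, "gripper": 0.6}]}}

```text
clock: 9.55
tcp_pos: [0.6122, 0.1977, 0.0859]
orientation: [0.939, 2.996, 0.001]
contact_force: [2.7, -0.5, 2.7]
grip_width: 0.0515
gripper_force: 1.4
```

```bash
python3 - <<'E'
from h import *
go(.6,.2,.085,55.2); pack(grab('side'))
E
```

```text
t 9.55 tcp [0.6122 0.1977 0.0859] ang 55.2 F [ 2.7 -0.5  2.7] w 0.051 q [-0.6   0.63  0.27  1.78 -0.23  0.76  0.75]
shift cm [ 1.13 -0.51  0.09]  yaw 0.0
pack 1069 mean [ 0.1358 -0.0302] circ [0.5717 0.2297] [ 0.1371 -0.0309] r 52.0
```

>>> {"name": "send_rows", "arguments": {"steps": [{"dx": 1.1, "dy": -0.1, "dz": 0, "yaw": 0, "gripper": 0.6}, {"dx": 2.2, "dy": -0.2, "dz": 0, "yaw": 0, "gripper": 0.6}, {"dx": 3.3, "dy": -0.3, "dz": 0, "yaw": 0, "gripper": 0.6}, {"dx": 4.4, "dy": -0.4, "dz": 0, "yaw": 0, "gripper": 0.6}, {"dx": 5.5, "dy": -0.4, "dz": 0, "yaw": 0, "gripper": 0.6}]}}

```text
clock: 10.22
tcp_pos: [0.5639, 0.2258, 0.0853]
orientation: [0.939, 2.998, -0.0]
contact_force: [1.4, -1.4, 2.4]
grip_width: 0.0515
gripper_force: 1.3
```

```bash
python3 - <<'E'
from h import *
go(.6,.2,.085,55.2); pack(grab('side'))
E
```

```text
t 10.22 tcp [0.5639 0.2258 0.0853] ang 55.2 F [ 1.4 -1.4  2.4] w 0.051 q [-0.68  0.59  0.27  1.87 -0.22  0.72  0.68]
shift cm [-4.43 -0.06  0.03]  yaw 0.0
pack 1131 mean [ 0.0848 -0.0083] circ [0.5236 0.2579] [ 0.0859 -0.009 ] r 51.6
```

>>> {"name": "send_rows", "arguments": {"steps": [{"dx": -2.5, "dy": 0, "dz": -0.2, "yaw": 0, "gripper": 0.47}, {"dx": -2.5, "dy": 1.4, "dz": -0.2, "yaw": -10, "gripper": 0.47}, {"dx": -1.2, "dy": 2.7, "dz": -0.2, "yaw": -20, "gripper": 0.47}, {"dx": -1, "dy": 2.75, "dz": -0.2, "yaw": -22, "gripper": 0.47}, {"dx": -1, "dy": 2.75, "dz": -0.2, "yaw": -22, "gripper": 0.47}]}}

```text
clock: 10.9
tcp_pos: [0.5877, 0.242, 0.0869]
orientation: [-0.353, -3.12, 0.001]
contact_force: [0.5, 0.3, 0.6]
grip_width: 0.0405
gripper_force: 0.0
```

```bash
python3 - <<'E'
from h import *
f=grab('side');go(.5866,.2436,.085,77); pack(f)
c=f['color'][230:380,220:370]; cv2.imwrite('pics/c7.png',cv2.cvtColor(cv2.resize(c,None,fx=4,fy=4,interpolation=cv2.INTER_CUBIC),cv2.COLOR_RGB2BGR))
E
```

```text
t 10.95 tcp [0.5881 0.2416 0.087 ] ang 77.1 F [0.9 0.5 0.4] w 0.040 q [-0.61  0.61  0.17  1.79 -0.14  0.75  0.98]
shift cm [0.19 0.17 0.2 ]  yaw 0.1
pack 1111 mean [ 0.0827 -0.0072] circ [0.5235 0.2589] [ 0.0857 -0.008 ] r 52.2
```

View pics/c7.png

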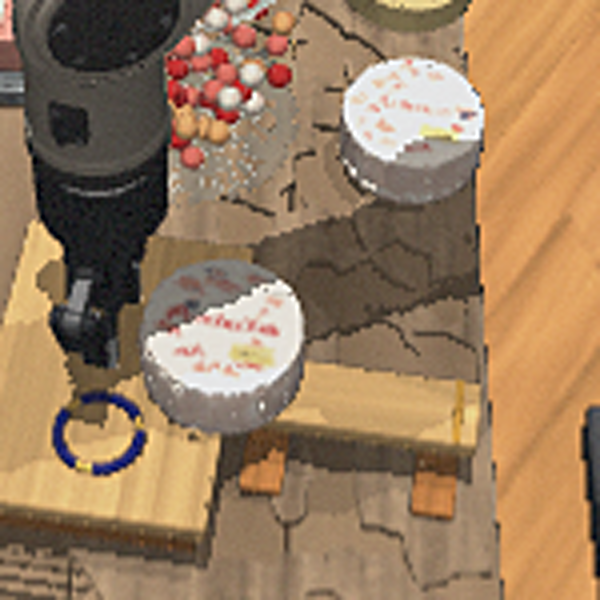

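The gripper (crop 90,340) stands behind the pack (crop 223,330), in line with the ledge. The bangle (crop 98,432) hasn't been touched.

>>> {"name": "send_rows", "arguments": {"steps": [{"dx": 1, "dy": 0.2, "dz": 0.1, "yaw": 0, "gripper": 0.47}, {"dx": 2, "dy": 0.2, "dz": 0.1, "yaw": 0, "gripper": 0.47}, {"dx": 3, "dy": 0.2, "dz": 0.1, "yaw": 0, "gripper": 0.47}, {"dx": 4, "dy": 0.2, "dz": 0.1, "yaw": 0, "gripper": 0.47}, {"dx": 5, "dy": 0.2, "dz": 0.1, "yaw": 0, "gripper": 0.47}]}}

```text
clock: 11.58
tcp_pos: [0.5394, 0.2556, 0.0863]
orientation: [-0.35, -3.122, -0.0]
contact_force: [0.7, -0.1, -0.7]
grip_width: 0.0402
gripper_force: 0.3
```

```bash
python3 - <<'E'
from h import *
f=grab('side');go(.5,.26,.085,77); pack(f)
E
```

```text
t 11.62 tcp [0.538  0.2561 0.0862] ang 77.3 F [-0.6  0.4  0.2] w 0.040 q [-0.67  0.56  0.17  1.89 -0.14  0.71  0.92]
shift cm [ 3.79 -0.46  0.12]  yaw 0.3
pack 1123 mean [0.0475 0.0001] circ [0.4881 0.2704] [ 0.0491 -0.0009] r 51.6
```

>>> {"name": "send_rows", "arguments": {"steps": [{"dx": 0.8, "dy": -0.1, "dz": 0, "yaw": 0, "gripper": 0.47}, {"dx": 1.6, "dy": -0.2, "dz": 0, "yaw": 0, "gripper": 0.47}, {"dx": 2.4, "dy": -0.25, "dz": 0, "yaw": 0, "gripper": 0.47}, {"dx": 3.1, "dy": -0.3, "dz": 0, "yaw": 0, "gripper": 0.47}, {"dx": 3.6, "dy": -0.35, "dz": 0, "yaw": 0, "gripper": 0.47}]}}

```text
clock: 12.25
tcp_pos: [0.504, 0.2601, 0.0864]
orientation: [0.35, 3.122, 0.0]
contact_force: [0.8, 0.4, 0.7]
grip_width: 0.04
gripper_force: 0.6
```

```bash
python3 - <<'E'
from h import *
f=grab('side');go(.5,.26,.085,77); pack(f)
b,g,r=[f['color'][...,i].astype(int) for i in(2,1,0)];C=cloud(f);X,Y,Z=[C[...,i] for i in range(3)]
m=((r-b)>95)&(abs(Z-.05)<.008)&(X>.35)&(X<.52)&(Y>.23)&(Y<.33); k=cv2.connectedComponentsWithStats(m.astype(np.uint8))
for i in range(1,k[0]):
    if k[2][i,4]>8: print(k[2][i],led(plane(f,[k[3][i]],.05)[0]))
E
```

```text
t 12.30 tcp [0.5034 0.2602 0.0863] ang 77.2 F [ 0.4 -0.2  1.1] w 0.040 q [-0.72  0.52  0.17  1.96 -0.13  0.67  0.88]
shift cm [ 0.32 -0.1   0.13]  yaw 0.2
pack 1126 mean [0.0115 0.0002] circ [0.4529 0.2748] [ 0.0137 -0.001 ] r 51.7
[322 325  17  16 107] [-0.0526 -0.0004]
```

>>> {"name": "send_rows", "arguments": {"steps": [{"dx": 0.5, "dy": -0.05, "dz": 0, "yaw": 0, "gripper": 0.47}, {"dx": 0.9, "dy": -0.1, "dz": 0, "yaw": 0, "gripper": 0.47}, {"dx": 1.2, "dy": -0.1, "dz": 0, "yaw": 0, "gripper": 0.47}, {"dx": 1.2, "dy": -0.1, "dz": 0, "yaw": 0, "gripper": 0.47}]}}

```text
clock: 12.8
tcp_pos: [0.4919, 0.2617, 0.0862]
orientation: [-0.349, -3.121, 0.0]
contact_force: [-0.3, -0.6, -0.2]
grip_width: 0.0401
gripper_force: 0.0
```

```bash
python3 - <<'E'
from h import *
f=grab('side');go(.5,.26,.085,77); pack(f)
g=grab('top'); C=cloud(g);X,Y,Z=[C[...,i] for i in range(3)]
m=(abs(Z-.091)<.008)&(abs(X-.44)<.07)&(abs(Y-.277)<.07); P=plane(g,np.argwhere(m)[:,::-1],.091)[:,:2]
if len(P)>20: print('top',len(P),led(P.mean(0)))
c=f['color'][230:380,220:370]; cv2.imwrite('pics/c8.png',cv2.cvtColor(cv2.resize(c,None,fx=4,fy=4,interpolation=cv2.INTER_CUBIC),cv2.COLOR_RGB2BGR))
E
```

```text
t 12.85 tcp [0.4919 0.2617 0.0861] ang 77.2 F [ 0.4 -0.4 -0.4] w 0.040 q [-0.73  0.51  0.17  1.98 -0.13  0.66  0.87]
shift cm [-0.83  0.01  0.11]  yaw 0.2
pack 1127 mean [-0.0009  0.0002] circ [0.442  0.2761] [ 0.0027 -0.0011] r 52.0
```

View pics/c8.png

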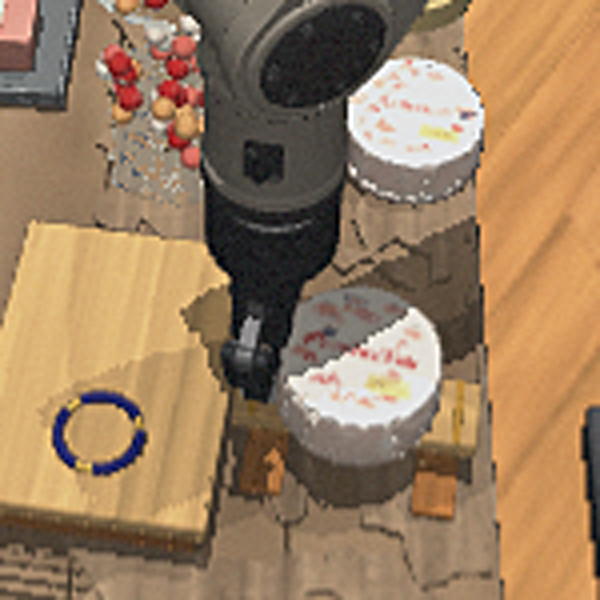

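The pack (crop 360,370) sits flat between the brass strips (crop 460,415 and ~255,410), centred within a few mm. Backing off and lifting.

>>> {"name": "send_rows", "arguments": {"steps": [{"dx": -1, "dy": 0, "dz": 0, "yaw": 0, "gripper": 0.47}, {"dx": -3, "dy": 0, "dz": 0, "yaw": 0, "gripper": 0.47}, {"dx": -4, "dy": 0, "dz": -3, "yaw": 0, "gripper": 0.47}, {"dx": -4, "dy": 0, "dz": -8, "yaw": 0, "gripper": 0.47}, {"dx": -4, "dy": 0, "dz": -13, "yaw": 0, "gripper": 0.47}]}}

```text
clock: 13.52
tcp_pos: [0.5329, 0.2518, 0.2177]
orientation: [0.352, 3.121, -0.001]
contact_force: [0.3, 0.6, -0.6]
grip_width: 0.0399
gripper_force: 0.0
```

>>> {"name": "send_rows", "arguments": {"steps": [{"dx": 0, "dy": 0, "dz": -3, "yaw": 0, "gripper": 0.47}, {"dx": 0, "dy": 0, "dz": -5, "yaw": 0, "gripper": 0.47}, {"dx": 0, "dy": 0, "dz": -5, "yaw": 0, "gripper": 0.47}, {"dx": 0, "dy": 0, "dz": -5, "yaw": 0, "gripper": 0.47}]}}

```text
clock: 14.02
tcp_pos: [0.5316, 0.2522, 0.2653]
orientation: [-0.351, -3.121, 0.002]
contact_force: [0.4, -0.5, -0.7]
grip_width: 0.0403
gripper_force: 0.0
```

```bash
python3 - <<'E'
from h import *
f=grab('side');go(.5,.26,.085,77); pack(f)
C=cloud(f);X,Y,Z=[C[...,i] for i in range(3)]; b,g,r=[f['color'][...,i].astype(int) for i in(2,1,0)]
m=(r-g>25)&(Z>.034)&(Z<.046)&(X>.62)&(X<.76)&(Y>-.11)&(Y<.03); P=C[m]; print('gift top',m.sum(),P.mean(0).round(4),P.std(0).round(4)); A=np.c_[P[:,:2]-P.mean(0)[:2],np.ones(len(P))]; print('slope',np.linalg.lstsq(A,P[:,2],rcond=None)[0].round(3))
m=((r-b)>95)&(abs(Z-.05)<.008)&(X>.35)&(X<.52)&(Y>.23)&(Y<.33); k=cv2.connectedComponentsWithStats(m.astype(np.uint8))
for i in range(1,k[0]):
    if k[2][i,4]>8: print(k[2][i],led(plane(f,[k[3][i]],.05)[0]))
E
```

```text
t 14.07 tcp [0.5313 0.2522 0.265 ] ang 77.2 F [-0.1 -0.4 -0.4] w 0.040 q [-0.72  0.33  0.22  1.77 -0.08  1.05  0.87]
shift cm [ 3.2   0.09 18.  ]  yaw 0.2
pack 1190 mean [ 0.0003 -0.0005] circ [0.4388 0.2763] [-0.0006 -0.0013] r 51.9
gift top 233 [ 0.6938 -0.038   0.0386] [0.0171 0.0166 0.0021]
slope [0.012 0.    0.039]
[282 320   6  13  38] [0.0594 0.0005]
[326 325  14  16 146] [-0.0596  0.0003]
```

Brass strips measure ±59.5 mm, the pack centre is within about 1 mm, and the gift box is flat and central in the tray.

```bash
python3 -c "
from bench import workorder; print(workorder.hand_in())"
```

```text
the job is handed in; nothing more can be done
None
```

The gift box stands flat in the tray, and the coaster pack was slid out to the middle of the ledge, within about 1 mm of centre by my last measurement; the job was handed in at about 14 s, no verdict came back, and I saw nothing else moved.

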